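# Turn over a leaf of the chart stand

## Task

The chart stand on the bench carries two stiff metal leaves side by side on one spine, both lying on its right-hand side. With the fingertips (they fit under its overhanging tab), turn the leaf with the half-round tab over the spine like a page and press it down until it lies fully flat on the left-hand rest; push only, do not pinch it, do not slam it or press hard. Leave the leaf with the square tab and the small things around the stand as they are, and draw back clear at the end.

Things in the scene. Friction and masses are not known exactly. Their poses are not given: they have to be found in the camera images.
- chart_stand: low fixed stand; origin under its centre on the worktop. x axis along the spine (away from the robot at yaw 0), y from the right-hand to the left-hand rest. Grey plinth 170 (x) by 80 (y) mm on a black foot 190 by 110 by 10; on it two bare metal rests, 222 mm long, from 12 to 94 mm either side of the spine, 4 mm thick, top at 60 mm; beyond and under their outer edges it is open down to the worktop.
- round_mount: hinge mount on the spine with the leaf it carries, the one with the HALF-ROUND tab. Origin on the worktop under the spine, at the middle of the leaf's width; axes as the stand's. The leaf is a metal plate 5 mm thick, 100 mm wide along the spine, its edge 120 mm from the hinge axis. The two leaves lie side by side along the spine, 111 mm between centres; which is nearer varies.
- round_hinge (a point): point on the hinge axis of the round-tab leaf, middle of its width, 62.5 mm above the worktop. Axes as the stand's; the hinge axis is its x axis.
- round_tab (a point): middle of the half-round tab and of its 5 mm thickness, 132 mm from the hinge axis, moving with the leaf. The tab is a half circle, radius 26 mm, from the leaf's edge at 120 mm to 145 mm from the axis. Leaf and tab jut 51 mm past the rest, so a fingertip fits under. With the joint at 0 the axes are the stand's and the leaf reaches from the spine along -y.
- round_leaf (a joint): angle of the round-tab leaf in rad: 0 = flat on the right-hand rest, 1.571 = upright, 3.142 = flat on the left-hand rest (a stop). Starts between 0 and 0.2. The hinge is stiff (0.17 N m of friction), so the leaf (0.14 kg) stays where it is left and does not fall by itself; 1 to 3 N at the tab move it.
- square_mount: hinge mount with the leaf with the SQUARE tab, otherwise as round_mount. To be left alone.
- square_tab (a point): point in the middle of the square tab (52 mm wide, reaching from the leaf's edge at 120 mm to 145 mm from the hinge axis), 132 mm from the hinge axis; otherwise as round_tab. To be left alone.
- square_leaf (a joint): angle of the square-tab leaf, as for round_leaf; starts between 0 and 0.2 and is to be left there.
- relay: loose small black relay, 28 x 28 x 36 mm tall, on the worktop at the near side of the stand; origin at the centre of its underside. Leave it.
- bolt_c: loose hex bolt lying on the worktop at the near side of the stand, 23 x 54 x 21 mm; origin under its centre. Leave it.
- battery_9v: loose orange block battery, 26 x 48 x 18 mm tall, lying beyond the far side of the stand; origin under its centre. Leave it.
- usb_key: loose red memory stick, 18 x 52 x 8 mm tall, lying on the worktop to the right of the leaves, about 0.25 m from the spine; origin under its centre. Leave it.

How it is judged:
By the outcome, as a careful person would: the job done as asked, in the order asked, and still so for the second after the job is handed in, with the robot touching nothing.
It also fails if it takes over 48 s, if anything falls off the work surface, if the arm or the gripper's body presses on something with over 40 N, if the wrist force passes 120 N, or if a joint passes its speed limit or range.

## Robot

A 6-joint arm with a two-finger parallel gripper is mounted at the origin on a cart in front of the work surface, level with it; the furniture and walls round the work are solid. World frame = base frame: x ahead of the robot, y to its left, z up, the work surface at z = 0. Lengths are in m, angles in rad, forces in N, time in s.
With the tool pointing down it reaches from about 0.3 to 0.75 m from the base axis. Payload 8.5 kg.
Tool frame: the origin (TCP) lies between the finger pads; the fingertips stand 25 mm ahead of it and the grasp point (between the pads) lies 6 mm ahead of it; z points along the fingers, y is the line along which they close (so a half turn about z gives the same grasp; the last joint's range is limited). The gripper opens to 85 mm and grips with 20 to 120 N. Pads are 22 mm wide; open, the fingers measure 114 mm over their backs; the gripper's body (76 mm by 85 mm) begins 54 mm behind the grasp point. The pads swing forward as they close: fully open they stand 13 mm farther back than shut.
Start: joints at [1.067, 0.381, 1.297, -0, 1.464, -0.215], TCP at [0.157, 0.527, 0.256] pointing down, gripper open.
Joint ranges: [-3.11, 3.11], [-0.89, 2.33], [0.22, 2.48], [-1.42, 4.56], [0.17, 2.85], [-2.88, 2.88]. Speed limits (rad/s): [2.39, 2.39, 3.14, 3.14, 3.14, 3.14].

## Interface

Orientations are given as a unit quaternion [w, x, y, z].
In Python, from plant import r, telemetry, ticket, capture, get_calibration gives the robot as it stands (r), with the cameras as plain functions, the readings (telemetry) and the job (ticket).
- The arm moves only by the shell command python3 drive.py 'ROWS' [FORCE]. ROWS is a JSON list of rows, 1 to 5 of them, each an object with the fields finger_gap (the opening from 0.0 (shut) to 1.0 (fully open)), d (a list: dx, dy, dz in m), spin (a turn about the tool's z in rad); a field left out counts as zero (the opening has to be given); each row shifts and turns the commanded pose from where the row before left it, along the tool's axes as they then stand; what a row does not reach is not made up. A row lasts 1/8 s, in which the tool goes at most 0.0625 m and 0.188 rad, less where a joint would pass 70% of its speed; a pose out of reach is approached as far as the arm can. The fingers move at their own pace and stop on an object; FORCE is the grip in N (left out, the last holds). Time passes only in rows, so rows that do not move let the fingers close. It prints the time, the measured TCP pose, the force, the opening and the grip force at its end. Input that does not fit is refused with a message, and nothing moves.
- telemetry.state(): the state, without advancing time (a new reading comes with each control period).
- capture(name): name is "side" or "top"; returns the picture (400x640x3 uint8, blue, green, red); there is no depth.
- get_calibration(name): a dict with "camera_matrix" (3x3 intrinsics, pixels), "R" (3x3) and "t" (3): a world point X has camera coordinates R X + t. Camera axes: x right, y down, z forward; pixel columns grow to the right and rows downward; lengths in m; the calibration is good to about 2 mm. A picture is of the moment at which its call begins. get_calibration takes no time and is no camera call.
- ticket.sign_off(): hands the job in; it is judged then, once.
The state is a dict: "t": time; "joint_positions": joint angles; "dq": joint speeds; "joint_torque": joint torques, N m; "position": TCP position; "tool_rot": TCP orientation; "contact_force": force on the tool from outside, world axes, zero at the start; "moment": the same for the moment, N m; "gripper_width": opening from 0.0 (shut) to 1.0 (fully open); "gripper_force": force on a finger pad.
Only numpy, scipy, OpenCV 4.12 (cv2) and the standard library are available. Lean on these libraries where they do the work, as an engineer would, in place of code of your own. Each camera call takes 0.05 s, during which the arm holds its last target. There are 200 camera calls.

## Working session

There is one attempt and no reset: what is moved stays moved. The work goes in short steps, Python scripts to look and compute and a shell command to move; the robot and the scene stay as the last step left them, time stands still between calls to the robot, and variables do not carry over. Pictures are saved under pics/ and viewed, at most 10 in all, crops included, and the job is handed in when it is done.

```bash
ls; mkdir -p pics
python3 - <<'E'
from plant import r, telemetry, ticket, capture, get_calibration
import cv2
for n in("top","side"):
    cv2.imwrite(f"pics/{n}0.png",capture(n)); c=get_calibration(n); print(n,c)
print(telemetry.state())
E
```

```text
drive.py
pics
plant.py
top {'camera_matrix': array([[480.20368233,   0.        , 322.36222032],
       [  0.        , 480.20368233, 206.40747387],
       [  0.        ,   0.        ,   1.        ]]), 'R': array([[-0.01809478, -0.99967384,  0.0180221 ],
       [-0.98470699,  0.01469425, -0.17359787],
       [ 0.17327643, -0.0208877 , -0.98465171]]), 't': array([-0.0239552 ,  0.57458278,  1.11963313])}
side {'camera_matrix': array([[505.33966849,   0.        , 315.02121683],
       [  0.        , 505.33966849, 197.16920538],
       [  0.        ,   0.        ,   1.        ]]), 'R': array([[ 9.99803891e-01, -1.97977088e-02,  4.79261939e-04],
       [-1.05924431e-02, -5.55063592e-01, -8.31740469e-01],
       [ 1.67325765e-02,  8.31572281e-01, -5.55164446e-01]]), 't': array([-0.562321  ,  0.07929956,  1.02683787])}
{'t': 0.1, 'joint_positions': array([ 1.06673087e+00,  3.81115289e-01,  1.29812792e+00, -1.77549543e-05,
        1.46356638e+00, -2.15299882e-01]), 'dq': array([ 0.00041246, -0.00159549, -0.00361101,  0.00109879,  0.00180819,
        0.00127664]), 'joint_torque': array([ 4.67555132e-03, -4.49217939e+01, -2.31657028e+01, -8.81611345e-05,
        3.66455497e-03,  1.97108659e-05]), 'position': array([0.15652416, 0.52703555, 0.25579989]), 'tool_rot': array([-2.05904972e-04,  1.43880697e-01,  9.89594854e-01, -5.72635695e-04]), 'contact_force': array([-0.65504264,  1.05132365, -0.67912008]), 'moment': array([0.05936589, 0.01283209, 0.0088127 ]), 'gripper_force': 0.0, 'gripper_width': 0.999912794483885}
```

View pics/top0.png

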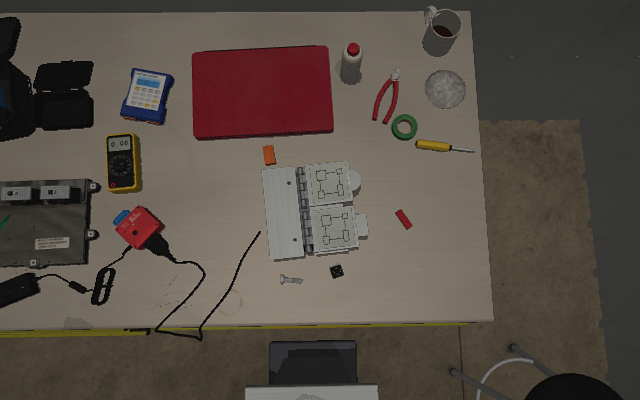

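View pics/side0.png

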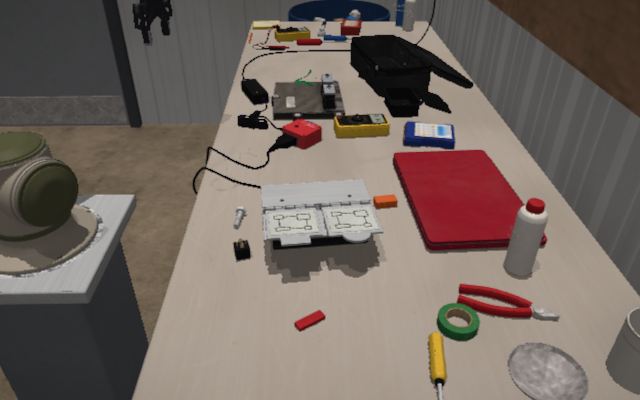

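Run:
```python
import cv2,numpy as np
a=cv2.imread("pics/top0.png")[150:285,250:415]; b=cv2.imread("pics/side0.png")[170:280,225:405]
a=cv2.resize(a,None,fx=4.4,fy=4.4,interpolation=cv2.INTER_CUBIC); b=cv2.resize(b,None,fx=4.4,fy=4.4,interpolation=cv2.INTER_CUBIC)
cv2.imwrite("pics/tc.png",a);cv2.imwrite("pics/sc.png",b)
```

```text
(no output)
```

View pics/tc.png

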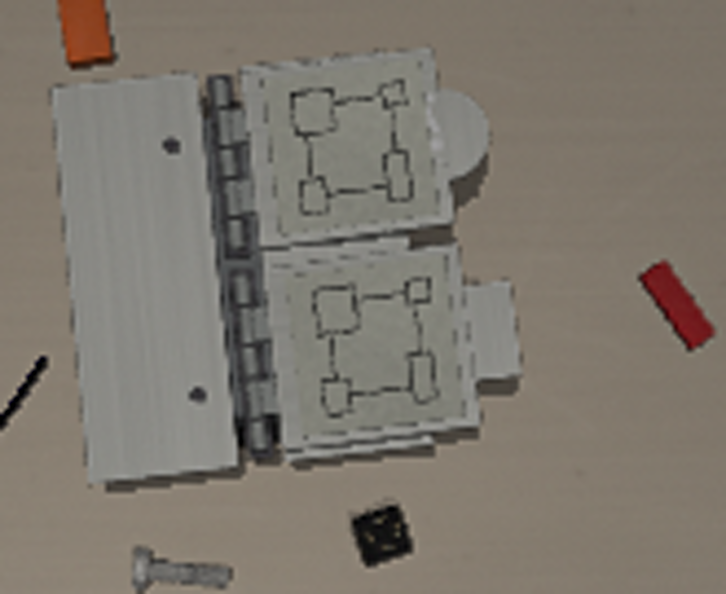

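View pics/sc.png

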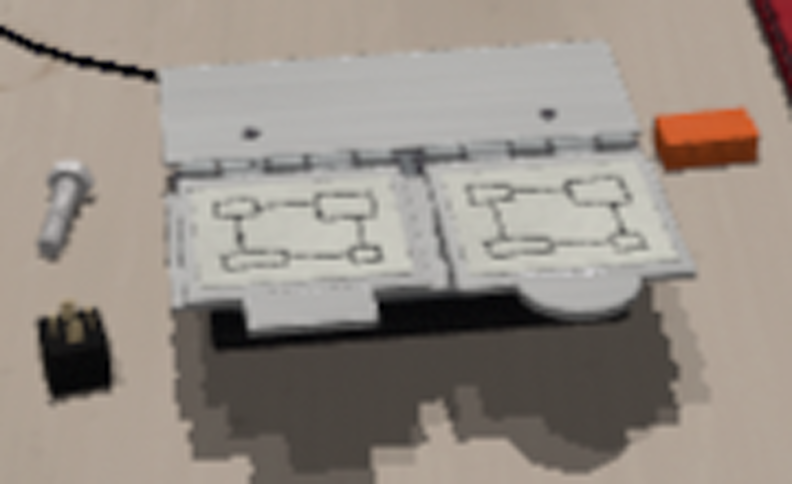

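```bash
cat > h.py <<'E'
import numpy as np
from plant import r, telemetry, ticket, capture, get_calibration
from scipy.optimize import least_squares
C={n:get_calibration(n) for n in("top","side")}
def proj(n,X):
    c=C[n];p=c["camera_matrix"]@(c["R"]@X+c["t"]);return p[:2]/p[2]
def tri(a,b):
    f=lambda X:np.r_[proj("top",X)-a,proj("side",X)-b]
    s=least_squares(f,[.5,0,.05]);return s.x,np.abs(s.fun).max()
def ray(n,p,z):
    c=C[n];d=c["R"].T@np.linalg.solve(c["camera_matrix"],[p[0],p[1],1]);o=-c["R"].T@c["t"]
    return o+d*(z-o[2])/d[2]
tc=lambda u,v:np.array([250+(u+.5)/4.4-.5,150+(v+.5)/4.4-.5])
sc=lambda u,v:np.array([225+(u+.5)/4.4-.5,170+(v+.5)/4.4-.5])
E
python3 - <<'E'
from h import *
np.set_printoptions(precision=4,suppress=True)
P=dict(L_of=((52,88),(605,42)),L_if=((197,73),(638,132)),L_in=((240,467),(168,165)),L_on=((92,482),(160,70)),
R_no=((452,222),(460,290)),R_fo=((432,48),(695,274)),tip=((490,135),(582,318)),Sq_fo=((513,282),(377,320)),Sq_no=((522,378),(247,332)))
for k,(a,b) in P.items(): print(k,*tri(tc(*a),sc(*b)))
for k,a,z in (("relay",(380,535),.036),("bolt",(180,568),.01),("usb",(676,306),.008),("batt",(86,32),.018)): print(k,ray("top",tc(*a),z))
E
```

```text
L_of [0.667  0.1143 0.0577] 0.16830188681109348
L_if [0.6744 0.0336 0.0582] 0.2000430107915463
L_in [0.4565 0.0125 0.0569] 0.8446018046093684
L_on [0.4483 0.092  0.058 ] 0.2724644339408542
R_no [ 0.5852 -0.1049  0.0749] 0.4194200278350593
R_fo [ 0.6826 -0.0967  0.0754] 0.280240114573985
tip [ 0.633  -0.1269  0.0772] 0.46478197097670204
Sq_fo [ 0.5507 -0.1358  0.0846] 0.6703653508204184
Sq_no [ 0.4994 -0.1391  0.082 ] 0.7793764479442018
relay [ 0.4175 -0.0637  0.036 ]
bolt [0.4023 0.0471 0.01  ]
usb [ 0.5459 -0.2378  0.008 ]
batt [0.7099 0.099  0.018 ]
```

```bash
python3 drive.py '[{"finger_gap": 0,"spin": 0.17},{"finger_gap": 0,"spin": 0.17},{"finger_gap": 0,"spin": 0.17},{"finger_gap": 0,"spin": 0.17},{"finger_gap": 0,"spin": 0.17}]' 20; python3 drive.py '[{"finger_gap": 0,"spin": 0.17},{"finger_gap": 0,"spin": 0.16},{"finger_gap": 0,"d": [-0.05,0.028,0]},{"finger_gap": 0,"d": [-0.05,0.028,0]},{"finger_gap": 0,"d": [-0.05,0.028,0]}]'
cat > s.py <<'E'
from h import *
from scipy.spatial.transform import Rotation as Ro
H=np.array([.622,.0159,.0625]);yaw=.1
e=np.array([np.cos(yaw),np.sin(yaw),0]);n=np.array([-e[1],e[0],0])
s=telemetry.state();d=s["position"]-H
w,x,y,z=s["tool_rot"];M=Ro.from_quat([x,y,z,w]).as_matrix();f=s["contact_force"]
print("t %.2f d(n) %.4f e %.4f tipz %.4f F n %.1f e %.1f z %.1f mom %s"%(s["t"],d@n,d@e,s["position"][2]-.025,f@n,f@e,f[2],np.round(s["moment"],2)),"yerr",round(float(np.arctan2(M[1,1],M[0,1])-yaw),4),"j",np.round(s["joint_positions"],2))
E
python3 s.py
```

```text
t: 0.72
position: [0.1566, 0.5271, 0.2559]
tool_rot: [0.0, 0.542, 0.841, -0.0]
contact_force: [-0.0, 0.3, -0.1]
gripper_width: -0.0
gripper_force: 0.0
t: 1.35
position: [0.256, 0.385, 0.2561]
tool_rot: [0.0, 0.67, 0.742, -0.0]
contact_force: [0.9, 0.6, 0.5]
gripper_width: -0.0
gripper_force: 0.0
t 1.35 d(n) 0.4038 e -0.3273 tipz 0.2311 F n 0.5 e 0.9 z 0.5 mom [-0.03 -0.1   0.01] yerr 0.0026 j [ 0.73  0.23  1.53 -0.    1.39  0.62]
```

```bash
python3 drive.py '[{"finger_gap": 0,"d": [-0.05,0.028,0]},{"finger_gap": 0,"d": [-0.05,0.028,0]},{"finger_gap": 0,"d": [-0.05,0.028,0]},{"finger_gap": 0,"d": [-0.05,0.028,0]},{"finger_gap": 0,"d": [-0.05,0.028,0]}]' >/dev/null; python3 drive.py '[{"finger_gap": 0,"d": [-0.05,0.028,0]},{"finger_gap": 0,"d": [-0.05,0.028,0]},{"finger_gap": 0,"d": [-0.05,0.028,0]},{"finger_gap": 0,"d": [-0.05,0.028,0]},{"finger_gap": 0,"d": [-0.05,0.028,0]}]'>/dev/null;  python3 s.py
```

```text
t 2.60 d(n) -0.0958 e -0.0461 tipz 0.2310 F n 1.8 e 0.4 z -0.1 mom [ 0.02 -0.03 -0.02] yerr 0.0017 j [-0.34  0.46  1.18  0.    1.51 -0.44]
```

```bash
python3 drive.py '[{"finger_gap": 0,"d": [-0.045,0.024,0]},{"finger_gap": 0,"d": [-0.045,0.022,0]},{"finger_gap": 0,"d": [0,0,0.05]},{"finger_gap": 0,"d": [0,0,0.05]},{"finger_gap": 0,"d": [0,0,0.05]}]' >/dev/null; python3 drive.py '[{"finger_gap": 0,"d": [0,0,0.036]},{"finger_gap": 0}]'>/dev/null;  python3 s.py
python3 - <<'E'
from h import *
import cv2
a=capture("top")[140:290,230:430];b=capture("side")[130:330,220:420]
cv2.imwrite("pics/p1.png",np.hstack([cv2.resize(a,None,fx=2,fy=2,interpolation=2)[:300],cv2.resize(b,None,fx=2,fy=2,interpolation=2)[60:360]]))
E
```

```text
t 3.48 d(n) -0.1833 e -0.0018 tipz 0.0424 F n -0.7 e 0.3 z 0.4 mom [-0.02 -0.02 -0.05] yerr 0.0019 j [-0.43  0.74  1.21  0.    1.2  -0.54]
```

View pics/p1.png

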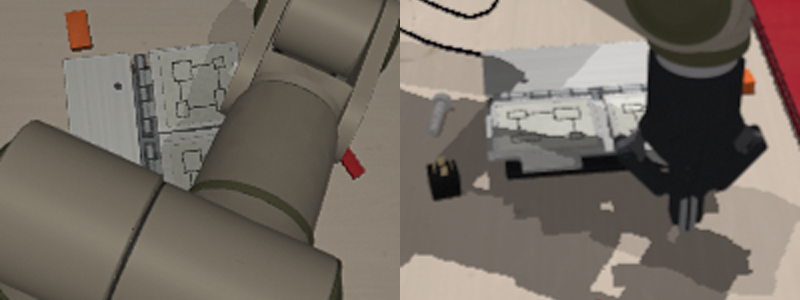

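```bash
python3 drive.py '[{"finger_gap": 0,"d": [0.01,0,0]},{"finger_gap": 0,"d": [0.01,0,0]},{"finger_gap": 0}]' >/dev/null; python3 s.py; python3 drive.py '[{"finger_gap": 0,"d": [0.004,0,0]},{"finger_gap": 0}]'>/dev/null;  python3 s.py;python3 drive.py '[{"finger_gap": 0,"d": [0.002,0,0]},{"finger_gap": 0}]'>/dev/null;  python3 s.py
```

```text
t 3.95 d(n) -0.1628 e -0.0003 tipz 0.0461 F n 0.2 e 0.6 z -0.1 mom [-0.02  0.03  0.04] yerr 0.0033 j [-0.41  0.73  1.23  0.    1.18 -0.51]
t 4.20 d(n) -0.1598 e -0.0006 tipz 0.0454 F n -0.5 e -0.3 z -0.8 mom [-0.01  0.01  0.01] yerr 0.0021 j [-0.4   0.73  1.23  0.    1.18 -0.5 ]
t 4.45 d(n) -0.1580 e -0.0006 tipz 0.0453 F n -0.7 e 0.5 z -0.2 mom [-0.01  0.02  0.04] yerr 0.002 j [-0.4   0.73  1.23 -0.    1.18 -0.5 ]
```

```bash
for i in 1; do python3 drive.py '[{"finger_gap": 0,"d": [0.002,0,0]},{"finger_gap": 0}]'>/dev/null;  python3 s.py;python3 drive.py '[{"finger_gap": 0,"d": [0.002,0,0]},{"finger_gap": 0}]'>/dev/null;  python3 s.py; done
```

```text
t 4.70 d(n) -0.1558 e -0.0006 tipz 0.0453 F n 0.0 e 0.2 z 0.4 mom [ 0.02 -0.01 -0.04] yerr 0.0021 j [-0.4   0.73  1.24 -0.    1.18 -0.5 ]
t 4.95 d(n) -0.1538 e -0.0006 tipz 0.0453 F n 0.2 e 0.1 z 1.0 mom [-0.02  0.03  0.05] yerr 0.0021 j [-0.39  0.72  1.24 -0.    1.18 -0.5 ]
```

```bash
python3 drive.py '[{"finger_gap": 0,"d": [0.002,0,0]},{"finger_gap": 0}]'>/dev/null;  python3 s.py;python3 drive.py '[{"finger_gap": 0,"d": [0.002,0,0]},{"finger_gap": 0}]'>/dev/null;  python3 s.py; python3 drive.py '[{"finger_gap": 0,"d": [0.002,0,0]},{"finger_gap": 0}]'>/dev/null;  python3 s.py
```

```text
t 5.20 d(n) -0.1530 e -0.0005 tipz 0.0454 F n -5.0 e 0.1 z -0.2 mom [-0.75 -0.04  0.02] yerr 0.0017 j [-0.39  0.72  1.24 -0.    1.18 -0.49]
t 5.45 d(n) -0.1527 e -0.0005 tipz 0.0458 F n -11.5 e -1.3 z 0.3 mom [-1.76  0.03  0.  ] yerr 0.0011 j [-0.39  0.72  1.24 -0.    1.17 -0.49]
t 5.70 d(n) -0.1525 e -0.0004 tipz 0.0463 F n -20.2 e -2.9 z -0.2 mom [-2.78  0.13  0.04] yerr 0.0005 j [-0.39  0.72  1.24 -0.01  1.17 -0.49]
```

```bash
python3 drive.py '[{"finger_gap": 0,"d": [-0.003,0,-0.002]},{"finger_gap": 0,"d": [0,0,-0.004]}]'>/dev/null;  python3 s.py;python3 drive.py '[{"finger_gap": 0,"d": [0,0,-0.004]},{"finger_gap": 0,"d": [0,0,-0.004]}]'>/dev/null;  python3 s.py
```

```text
t 5.95 d(n) -0.1522 e -0.0006 tipz 0.0514 F n -6.2 e -0.1 z 0.3 mom [-0.83  0.03 -0.03] yerr 0.0012 j [-0.39  0.72  1.24 -0.    1.19 -0.49]
t 6.20 d(n) -0.1511 e -0.0006 tipz 0.0594 F n -2.4 e -0.5 z -2.3 mom [-0.39 -0.06  0.01] yerr 0.0019 j [-0.39  0.71  1.23 -0.    1.21 -0.49]
```

```bash
python3 drive.py '[{"finger_gap": 0,"d": [0.004,0,-0.0147]},{"finger_gap": 0,"d": [0.005,0,-0.0138]}]'>/dev/null;  python3 s.py;python3 drive.py '[{"finger_gap": 0,"d": [0.0062,0,-0.0132]},{"finger_gap": 0,"d": [0.0075,0,-0.0126]},{"finger_gap": 0,"d": [0.0086,0,-0.0118]}]'>/dev/null;  python3 s.py;  python3 - <<'E'
from h import *
import cv2
cv2.imwrite("pics/p2.png",np.hstack([cv2.resize(capture(k)[130:290,230:430],None,fx=2,fy=2,interpolation=2) for k in("top","side")]))
E
```

```text
t 6.45 d(n) -0.1419 e -0.0006 tipz 0.0887 F n -4.0 e -0.4 z -0.3 mom [-0.41 -0.03  0.  ] yerr 0.0019 j [-0.38  0.67  1.21 -0.    1.26 -0.48]
t 6.83 d(n) -0.1187 e -0.0007 tipz 0.1262 F n -0.8 e -0.3 z -1.0 mom [-0.2   0.02 -0.02] yerr 0.0022 j [-0.34  0.62  1.18  0.    1.33 -0.45]
```

View pics/p2.png

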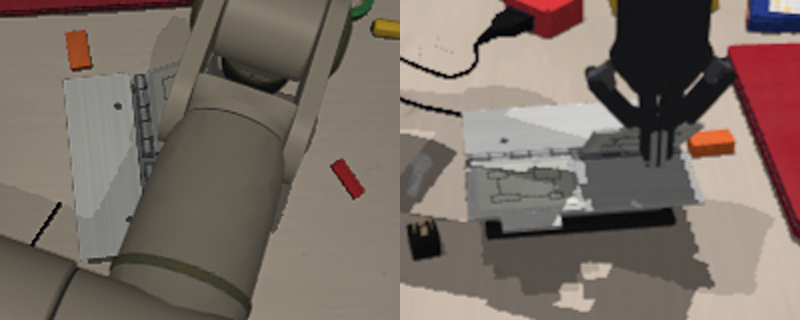

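```bash
python3 drive.py '[{"finger_gap": 0,"d": [0.0105,0,-0.0106]},{"finger_gap": 0,"d": [0.011,0,-0.0096]},{"finger_gap": 0,"d": [0.012,0,-0.0084]},{"finger_gap": 0,"d": [0.0125,0,-0.0072]}]'>/dev/null;  python3 s.py;python3 drive.py '[{"finger_gap": 0,"d": [0.0133,0,-0.006]},{"finger_gap": 0,"d": [0.0137,0,-0.0046]},{"finger_gap": 0,"d": [0.0142,0,-0.0032]},{"finger_gap": 0,"d": [0.0143,0,-0.0017]}]'>/dev/null;  python3 s.py
```

```text
t 7.42 d(n) -0.0726 e -0.0008 tipz 0.1617 F n -1.1 e 1.2 z -0.8 mom [-0.19 -0.05 -0.01] yerr 0.0022 j [-0.28  0.57  1.17  0.    1.4  -0.38]
t 7.92 d(n) -0.0172 e -0.0009 tipz 0.1768 F n -1.0 e 0.4 z -0.9 mom [-0.18  0.02 -0.05] yerr 0.002 j [-0.19  0.55  1.17  0.    1.42 -0.29]
```

```bash
python3 - <<'E'
import numpy as np
a=np.r_[0:1.5:.1,1.5,1.54,1.571];rc=.1145+(.135-.1145)*a/1.571
d=rc*np.sin(a)-.0025*np.cos(a)-.009;z=.0625+rc*np.cos(a)+.0025*np.sin(a)
p=np.c_[a,d,z,np.r_[0,np.diff(d)],np.r_[0,-np.diff(z)]]
print(np.round(p,4))
E
python3 drive.py '[{"finger_gap": 0,"d": [0.007,0,0]},{"finger_gap": 0,"d": [0.0115,0,0.0002]},{"finger_gap": 0,"d": [0.0122,0,0.0013]},{"finger_gap": 0,"d": [0.0123,0,0.0026]}]'>/dev/null;  python3 s.py
```

```text
[[ 0.000e+00 -1.150e-02  1.770e-01  0.000e+00  0.000e+00]
 [ 1.000e-01  1.000e-04  1.780e-01  1.160e-02 -1.000e-03]
 [ 2.000e-01  1.180e-02  1.778e-01  1.170e-02  2.000e-04]
 [ 3.000e-01  2.360e-02  1.764e-01  1.180e-02  1.400e-03]
 [ 4.000e-01  3.530e-02  1.737e-01  1.170e-02  2.600e-03]
 [ 5.000e-01  4.680e-02  1.699e-01  1.150e-02  3.800e-03]
 [ 6.000e-01  5.800e-02  1.649e-01  1.120e-02  5.000e-03]
 [ 7.000e-01  6.870e-02  1.587e-01  1.070e-02  6.200e-03]
 [ 8.000e-01  7.890e-02  1.513e-01  1.010e-02  7.300e-03]
 [ 9.000e-01  8.830e-02  1.429e-01  9.500e-03  8.400e-03]
 [ 1.000e+00  9.700e-02  1.335e-01  8.600e-03  9.400e-03]
 [ 1.100e+00  1.047e-01  1.232e-01  7.700e-03  1.030e-02]
 [ 1.200e+00  1.114e-01  1.120e-01  6.700e-03  1.120e-02]
 [ 1.300e+00  1.170e-01  1.001e-01  5.600e-03  1.190e-02]
 [ 1.400e+00  1.214e-01  8.750e-02  4.400e-03  1.250e-02]
 [ 1.500e+00  1.246e-01  7.450e-02  3.100e-03  1.310e-02]
 [ 1.540e+00  1.255e-01  6.910e-02  9.000e-04  5.300e-03]
 [ 1.571e+00  1.260e-01  6.500e-02  5.000e-04  4.200e-03]]
t 8.43 d(n) 0.0256 e -0.0010 tipz 0.1723 F n -1.6 e 0.9 z -0.3 mom [-0.25 -0.08  0.01] yerr 0.0019 j [-0.12  0.55  1.19 -0.    1.41 -0.23]
```

```bash
python3 drive.py '[{"finger_gap": 0,"d": [0.0106,0,0.001]},{"finger_gap": 0,"d": [0.0106,0,0.0014]},{"finger_gap": 0,"d": [0.0112,0,0.005]},{"finger_gap": 0,"d": [0.0107,0,0.0062]},{"finger_gap": 0,"d": [0.0101,0,0.0073]}]'>/dev/null;  python3 s.py
python3 drive.py '[{"finger_gap": 0,"d": [0.0095,0,0.0084]},{"finger_gap": 0,"d": [0.0086,0,0.0094]},{"finger_gap": 0,"d": [0.0077,0,0.0103]}]'>/dev/null;  python3 s.py;  python3 - <<'E'
from h import *
import cv2
cv2.imwrite("pics/p3.png",np.hstack([cv2.resize(capture(k)[130:290,230:430],None,fx=2,fy=2,interpolation=2) for k in("top","side")]))
E
```

```text
t 9.05 d(n) 0.0788 e -0.0011 tipz 0.1512 F n -0.6 e 0.9 z -0.4 mom [-0.18 -0.04  0.03] yerr 0.0021 j [-0.04  0.57  1.22  0.    1.36 -0.14]
t 9.43 d(n) 0.1044 e -0.0011 tipz 0.1229 F n -0.3 e 0.5 z 0.4 mom [-0.08 -0.01 -0.06] yerr 0.0021 j [ 0.    0.6   1.25  0.    1.3  -0.1 ]
```

View pics/p3.png

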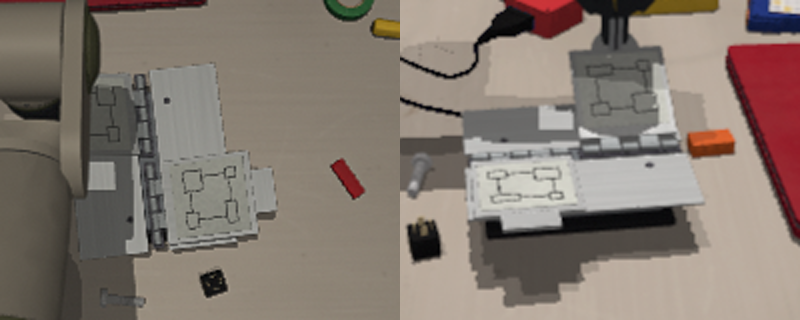

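```bash
python3 drive.py '[{"finger_gap": 0,"d": [0.0067,0,0.0112]},{"finger_gap": 0,"d": [0.0056,0,0.0119]},{"finger_gap": 0,"d": [0.0044,0,0.0125]}]'>/dev/null;  python3 s.py
python3 drive.py '[{"finger_gap": 0,"d": [0.0016,0,0.006]},{"finger_gap": 0,"d": [0.0015,0,0.005]},{"finger_gap": 0,"d": [0,0,0.002]},{"finger_gap": 0}]'>/dev/null;  python3 s.py; python3 drive.py '[{"finger_gap": 0,"d": [0.001,0,0.003]},{"finger_gap": 0,"d": [0,0,0.002]},{"finger_gap": 0}]'>/dev/null;  python3 s.py
```

```text
t 9.90 d(n) 0.1209 e -0.0012 tipz 0.0871 F n -0.4 e 0.5 z 0.4 mom [-0.02 -0.07  0.01] yerr 0.0021 j [ 0.03  0.64  1.29  0.    1.22 -0.07]
t 10.40 d(n) 0.1236 e -0.0011 tipz 0.0751 F n -0.1 e -0.9 z -0.2 mom [ 0.02 -0.04  0.05] yerr 0.0019 j [ 0.03  0.65  1.3   0.    1.19 -0.07]
t 10.78 d(n) 0.1247 e -0.0012 tipz 0.0699 F n -0.9 e 0.4 z 0.3 mom [-0.04 -0.   -0.03] yerr 0.002 j [ 0.04  0.66  1.3   0.    1.18 -0.07]
```

```bash
python3 drive.py '[{"finger_gap": 0,"d": [0,0,0.002]},{"finger_gap": 0}]'>/dev/null;  python3 s.py; python3 drive.py '[{"finger_gap": 0,"d": [0,0,0.0015]},{"finger_gap": 0}]'>/dev/null;  python3 s.py;python3 drive.py '[{"finger_gap": 0,"d": [0,0,0.0015]},{"finger_gap": 0}]'>/dev/null;  python3 s.py
```

```text
t 11.03 d(n) 0.1246 e -0.0012 tipz 0.0679 F n -0.3 e -0.3 z 0.6 mom [-0.01  0.03  0.02] yerr 0.002 j [ 0.04  0.66  1.31  0.    1.18 -0.07]
t 11.28 d(n) 0.1246 e -0.0012 tipz 0.0664 F n -1.2 e 0.3 z 0.2 mom [-0.01  0.01  0.04] yerr 0.002 j [ 0.04  0.66  1.31 -0.    1.17 -0.07]
t 11.53 d(n) 0.1246 e -0.0011 tipz 0.0651 F n 0.4 e 0.0 z 1.8 mom [-0.04  0.08 -0.02] yerr 0.002 j [ 0.04  0.66  1.31  0.    1.17 -0.07]
```

```bash
python3 drive.py '[{"finger_gap": 0,"d": [0,0,0.0015]},{"finger_gap": 0}]'>/dev/null;  python3 s.py; python3 drive.py '[{"finger_gap": 0,"d": [0,0,0.001]},{"finger_gap": 0}]'>/dev/null;  python3 s.py
```

```text
t 11.78 d(n) 0.1246 e -0.0010 tipz 0.0649 F n 0.5 e -3.6 z 10.4 mom [-0.05  0.66 -0.01] yerr 0.0021 j [ 0.04  0.66  1.31 -0.    1.17 -0.07]
t 12.03 d(n) 0.1247 e -0.0010 tipz 0.0648 F n 0.2 e -6.9 z 17.2 mom [-0.15  1.01  0.01] yerr 0.0022 j [ 0.04  0.66  1.31 -0.    1.17 -0.07]
```

```bash
python3 drive.py '[{"finger_gap": 0,"d": [0,0,-0.01]},{"finger_gap": 0,"d": [0,0,-0.04]},{"finger_gap": 0,"d": [0,0,-0.05]},{"finger_gap": 0,"d": [0,0,-0.05]},{"finger_gap": 0,"d": [0.03,-0.04,-0.03]}]'>/dev/null; python3 drive.py '[{"finger_gap": 0,"d": [0.04,-0.04,0]},{"finger_gap": 0,"d": [0.04,-0.04,0]},{"finger_gap": 0,"d": [0.04,-0.04,0]},{"finger_gap": 0,"d": [0.04,-0.04,0]},{"finger_gap": 0,"d": [0.04,-0.04,0]}]'>/dev/null; python3 drive.py '[{"finger_gap": 0,"d": [0.04,-0.03,0]},{"finger_gap": 0,"d": [0.04,-0.03,0]},{"finger_gap": 0,"d": [0.04,-0.03,0]},{"finger_gap": 0}]'>/dev/null; python3 s.py;  python3 - <<'E'
from h import *
import cv2
t=capture("top");s=capture("side");cv2.imwrite("pics/t9.png",t);cv2.imwrite("pics/s9.png",s)
cv2.imwrite("pics/p4.png",np.vstack([cv2.resize(t[150:285,235:415],None,fx=4,fy=2.2,interpolation=2),cv2.resize(s[160:270,225:405],None,fx=4,fy=2.6,interpolation=2)]))
E
```

```text
t 13.78 d(n) 0.4757 e -0.3338 tipz 0.2425 F n -0.6 e 0.7 z -0.2 mom [ 0.01 -0.03 -0.05] yerr 0.0063 j [0.85 0.31 1.37 0.   1.46 0.75]
```

View pics/p4.png

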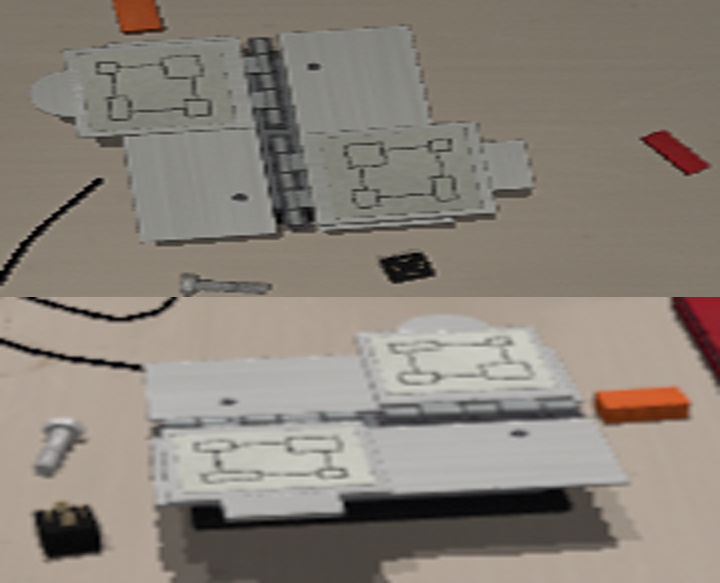

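Run:
```python
from h import *
import cv2
np.set_printoptions(precision=4,suppress=True)
for a,b in(((242.5,193.2),(335,166.9)),((251.25,172.7),(360,172.7)),((254.5,212.3),(315,175.4))): print(*tri(a,b))
for k,q,(y0,y1,x0,x1) in(("top","t",(205,290,315,415)),("side","s",(212,265,225,300))):
    d=cv2.absdiff(cv2.imread(f"pics/{k}0.png"),cv2.imread(f"pics/{q}9.png")).max(2)
    print(k,(d[y0:y1,x0:x1]>40).sum(),np.argwhere(d[y0:y1,x0:x1]>40)[:8].tolist())
```

```text
[0.609  0.1593 0.0626] 0.7067018764653028
[0.6623 0.1391 0.0585] 1.357836491646367
[0.5631 0.1307 0.0581] 0.9376150014663267
top 19 [[0, 1], [0, 2], [0, 3], [0, 4], [0, 5], [0, 6], [0, 7], [0, 8]]
side 0 []
```

```bash
python3 -c "
from plant import r, telemetry, ticket, capture, get_calibration
print(ticket.sign_off())"
```

```text
the job is handed in; nothing more can be done
None
```

The half-round-tab leaf has been turned over the spine and pressed flat on the left-hand rest, the square-tab leaf shows no movement in the before-and-after pictures, nothing else looks disturbed, the arm is drawn back clear, and the job is handed in (about 14 s; peak force seen about 20 N, pressing on the tab's edge at first contact).

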